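# Load the viewing box and hold its shutter half open

### The arm

A 6-joint arm with a two-finger parallel gripper is mounted at the origin on a cart in front of the work surface, level with it; the furniture and walls round the work are solid. World frame = base frame: x ahead of the robot, y to its left, z up, the work surface at z = 0. Lengths are in m, angles in rad, forces in N, time in s.
With the tool pointing down it reaches from about 0.35 to 0.725 m from the base axis. Payload 4.3 kg.
Tool frame: the origin (TCP) lies at the centre of the arm's flange, where the gripper is bolted on; the fingertips stand 173 mm ahead of it and the grasp point (between the pads) lies 155 mm ahead of it; x points along the fingers, y is the direction in which the jaws open and shut, and the axes are right-handed (so a half turn about x gives the same grasp; the last joint's range is limited). The gripper opens to 85 mm and grips with 20 to 120 N. Pads are 22 mm wide; open, the fingers measure 114 mm over their backs; the gripper's body (76 mm by 85 mm) begins 54 mm behind the grasp point. The pads swing forward as they close: fully open they stand 13 mm farther back than shut.
Start: joints at [-1.317, 0.377, 0.081, 1.274, 0, 1.46], TCP at [0.205, -0.537, 0.405] pointing down, gripper open.
Joint ranges: [-2.72, 2.72], [-0.84, 1.66], [-1.02, 1.22], [-1.77, 2.12], [-1.37, 1.28], [-3.14, 3.14]. Speed limits (rad/s): [2.57, 2.57, 3.14, 3.14, 3.14, 3.14].

### API

Orientations are given as a unit quaternion [x, y, z, w].
In Python, from bench import ctrl gives the robot as it stands.
- The arm moves only by the tool step_arm, never from a script. Its argument "deltas" is text: rows parted by semicolons, each of 4 numbers parted by spaces: the shift along the tool's x, y, z in cm, then the turn about the tool's x in degrees. In form: x y z twist; .... A call has 1 to 20 rows; each row is the pose to reach, as a shift and turn from the pose commanded when the call began, along the tool's axes at that moment; what a row does not reach only later rows make up. A row lasts 1/12 s, in which the tool goes at most 41.7 mm and 7.16 degrees, less where a joint would pass 70% of its speed; a pose out of reach is approached as far as the arm can. A call with a gripper value outside its range is refused whole. "hand" is the opening, from -1 (shut) to 1 (fully open), set as the call begins (left out, the last holds). The fingers move at their own pace and stop on an object; "newtons" is the grip in N (left out, the last holds). Time passes only in rows, so rows that repeat a pose let the fingers close. It gives the time, the measured TCP pose, the force and the opening at its end, in the units of the state.
- ctrl.state(): the state, without advancing time (a new reading comes with each control period).
- ctrl.snapshot(name): name is "scene" or "top" or "wrist"; returns (picture, depth): 480x640x3 uint8, red, green, blue; 480x640 float32, m along the optical axis (not along the pixel's ray), 0 where there is no reading.
- ctrl.camera_params(name): a dict with "fx", "fy", "cx", "cy" (pixels), "R" (3x3) and "t" (3): a world point X has camera coordinates R X + t. Camera axes: x right, y down, z forward; pixel columns grow to the right and rows downward; lengths in m; the calibration is good to about 2 mm. The wrist camera is an equidistant fisheye: a pixel r from the principal point sees the ray r / f radians off the axis. A picture is of the moment at which its call begins: read the wrist's pose just before it. camera_params takes no time and is no camera call; for the wrist camera it gives the pose at the moment of the call.
- ctrl.close_job(): hands the job in, once; it reports no verdict.
The state is a dict: "time_s": time; "qpos": joint angles; "joint_velocities": joint speeds; "effort": joint torques, N m; "ee_pos": TCP position; "ee_rot": TCP orientation; "wrist_force": force on the tool from outside, world axes, zero at the start; "moment": the same for the moment, N m; "width": finger opening in m.
Only numpy, scipy, OpenCV 4.12 (cv2) and the standard library are available. Lean on these libraries where they do the work, as an engineer would, in place of code of your own. Each camera call takes 0.05 s, during which the arm holds its last target.

### The job

Slide the tray with its medallion, flat on the table, into the mouth of the low viewing box until it is fully home, leaving the shutter shut meanwhile. Then let go of the tray, take the fin of the sprung shutter on top of the box, draw it away from the mouth, against its spring, to the long half-way line, and finish while still holding it there, so that half of the window stays open. Keep the medallion lying in its tray and leave the other things on the table where they are.

Things in the scene. Friction and masses are not known exactly. Their poses are not given: they have to be found in the camera images.
- viewing_box: Low painted housing fixed to the table, 127 mm long (x), 93 mm wide (y), roof top 34 mm above the table, open underneath so that a tray slides on the table top itself. Origin on the table, below box_seat; x points from the mouth into the box, z up. A 50 x 50 mm window in the roof lies over the origin. Rails beside the shutter (31 to 37 mm off the middle line) reach 43 mm above the table.
- box_seat (a point): In the box, 7 mm above the table: where tray_mid lies when the tray is fully home. x points from the mouth into the box, z up. The slot is 81 mm wide, 30 mm high inside; its stop wall stands 42 mm beyond this point in +x.
- box_mouth (a point): Centre of the box's open mouth, 42 mm before box_seat in -x, 7 mm above the table; same axes. Two flared lead-in cheeks (18 mm high) stand out 18 mm in front of it and widen from 81 to 101 mm.
- shutter_fin (a point): Shutter handle on the box: an upright fin 12 mm thick (box x), 40 mm wide (box y), 38 to 76 mm above the table; this point is on its mid-plane, 62 mm up, and 20 mm beyond box_seat in +x when shut. Box axes. Pointers at its ends run over dark lines on the rails: shut, half (the thicker line that runs on over the roof and down the side wall), fully open.
- shutter (a joint): Travel of the sprung shutter in m along the box's +x (away from the mouth): 0 shut, 0.025 half (fin at the long middle line), 0.050 fully open. The spring pulls it shut: 4 N when shut, rising 0.16 N per mm to 8 N at half and 12 N fully open; it snaps shut when let go.
- tray_mid (a point): The loose sheet-metal tray (0.2 to 0.35 kg): a pan 84 mm long (its x), 76 mm wide (its y), walls 14 mm high and 3 mm thick, floor 4 mm thick. This point is the middle of the pan, 7 mm above its underside. x points to the end that enters the box first, z up.
- tray_grip (a point): The tray's grip: an upright fin behind the pan, 12 mm thick along the tray's y, 48 mm long along its x, from 4 to 49 mm above the table; this point is its middle, 30 mm above the table, 84 mm from tray_mid along the tray's -x (42 mm behind the pan's rear wall). Same axes as the tray.
- medal_mid (a point): The bronze medallion lying loose in the tray: a disc 55 mm across, 10 mm thick; this point is its centre, half-way up.
- bracket: Bystander, to be left where it stands: a bent sheet bracket, 48 x 82 mm, 30 mm high. Origin at the centre of its underside.
- cap: Bystander, to be left where it stands: a small plastic cap, 34 mm across, 28 mm high. Origin at the centre of its underside.
- pen: Bystander, to be left where it stands: a marker pen, 124 mm long, 18 mm wide, 20 mm high, long along its y. Origin at the centre of its underside.
- tweezer: Bystander, to be left where it stands: steel tweezers, 121 mm long, 9 mm wide, 7 mm high, long along its y. Origin at the centre of its underside.
- plug: Bystander, to be left where it stands: an upright cylinder with three pins on top, 36 mm across, 50 mm high. Origin at the centre of its underside.
- file: Bystander, to be left where it stands: a needle file, 140 mm long, 13 mm thick, long along its y. Origin at the centre of its underside.

How it is judged:
By the outcome, as a careful person would: the job done as asked, in the order asked, and still so for the second after the job is handed in, while the arm keeps its last pose, push and grip.
It also fails if it takes over 54 s, if anything falls off the work surface, if the arm or the gripper's body presses on something with over 40 N, if the wrist force passes 120 N, or if a joint passes its speed limit or range.

## Working session

There is one attempt and no reset: what is moved stays moved. The work goes in short steps, Python scripts to look and compute and a tool call to move; the robot and the scene stay as the last step left them, time stands still between calls to the robot, and variables do not carry over. Pictures are saved under pics/ and viewed, and the job is handed in when it is done.

Besides the shell and the picture viewer there is one more tool, called after "Request:" as name(argument=value, ...) on one line, values as JSON. step_arm: Moves the arm, as the interface text tells. Its arguments: {"type":"object","properties":{"deltas":{"type":"string"},"hand":{"type":"number"},"newtons":{"type":"number"}},"required":["deltas"]}

```bash
ls; mkdir -p pics; python3 - <<'E'
from bench import ctrl
import cv2,numpy as np,pickle
print(ctrl.state())
d={}
for n in ["scene","top"]:
    p,z=ctrl.snapshot(n); d[n]=(p,z,ctrl.camera_params(n)); cv2.imwrite(f"pics/{n}0.png",p[:,:,::-1])
    print(n,d[n][2])
pickle.dump(d,open("d0.pkl","wb"))
E
```

```text
pics
{'time_s': 0.0, 'qpos': array([-1.31731629e+00,  3.78049960e-01,  7.95983538e-02,  1.27440668e+00,
        3.17038681e-05,  1.46049963e+00]), 'joint_velocities': array([-0.00205788, -0.00053475,  0.00066453,  0.00139553, -0.00090209,
       -0.00050606]), 'effort': array([ 2.01211747e-04, -4.63608849e+01,  2.69871658e+01,  2.08836183e-02,
       -3.04792575e-04,  6.62677220e-07]), 'ee_pos': array([ 0.20452024, -0.53705884,  0.40375733]), 'ee_rot': array([-0.69540092, -0.12863437,  0.69548285, -0.12717848]), 'wrist_force': array([-0.02539925, -0.21680435, -0.48699088]), 'moment': array([ 0.03976424, -0.00295155, -0.01084605]), 'width': 0.08557182625770562}
scene {'fx': 504.54140564438666, 'fy': 504.54140564438666, 'cx': 314.95646390470426, 'cy': 238.1328963782698, 'R': array([[-0.46813881, -0.88347944, -0.01761045],
       [-0.6981943 ,  0.38202839, -0.60545771],
       [ 0.54163713, -0.27114274, -0.79568262]]), 't': array([0.27785262, 0.42703942, 0.71013611])}
top {'fx': 537.920237834405, 'fy': 537.920237834405, 'cx': 331.85397258499813, 'cy': 238.88499322166152, 'R': array([[ 0.02058567, -0.99972239,  0.01146137],
       [-0.9950454 , -0.02160196, -0.09704637],
       [ 0.09726702, -0.00940682, -0.99521387]]), 't': array([-0.01284238,  0.55275556,  0.98646559])}
```

View pics/top0.png

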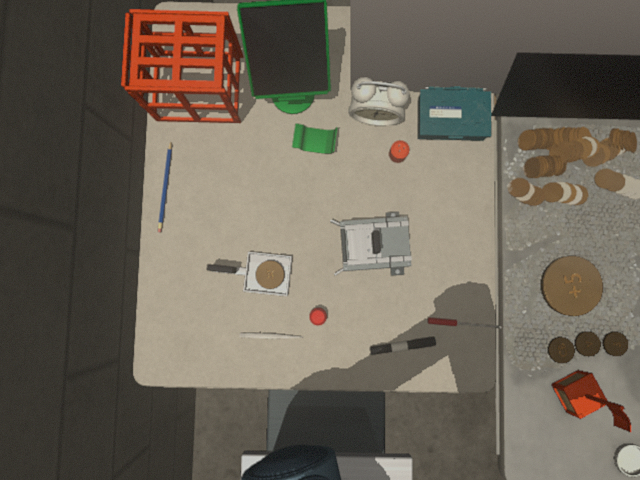

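View pics/scene0.png

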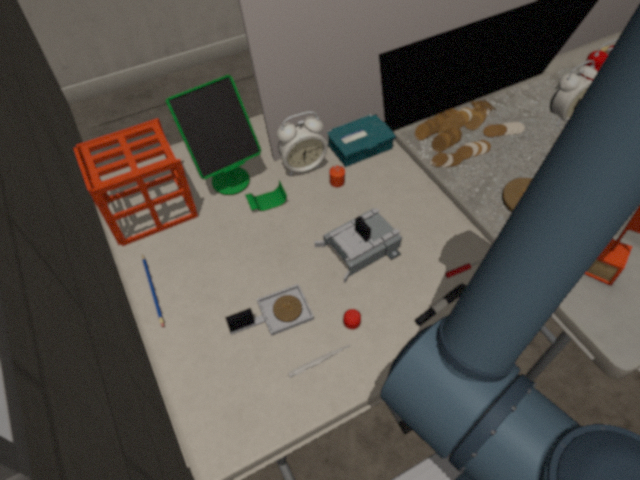

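The top view shows the tray at about (270,273) with its grip at (222,268). The box is at (377,242), its mouth facing left (+y), and the shutter fin is at (377,242). I'll enlarge both and deproject.

```bash
cat > h.py <<'E'
import numpy as np
def deproj(c,u,v,z):
    P=np.stack([(u-c['cx'])/c['fx']*z,(v-c['cy'])/c['fy']*z,z],-1)
    return (P-c['t'])@c['R']
def cloud(p,z,c):
    v,u=np.mgrid[0:480,0:640].astype(float)
    return deproj(c,u,v,z.astype(float))
def at_h(c,u,v,h):
    d=np.array([(u-c['cx'])/c['fx'],(v-c['cy'])/c['fy'],1.])@c['R']
    o=-c['R'].T@c['t']
    return o+d*(h-o[2])/d[2]
def proj(c,X):
    q=c['R']@np.asarray(X,float)+c['t']; return np.array([c['fx']*q[0]/q[2]+c['cx'],c['fy']*q[1]/q[2]+c['cy']])
E
python3 - <<'E'
import pickle,cv2,numpy as np
from h import *
d=pickle.load(open('d0.pkl','rb')); p,z,c=d['top']
crop=p[190:320,190:430,::-1]; cv2.imwrite('pics/topcrop.png',cv2.resize(crop,None,fx=3.3,fy=3.3,interpolation=cv2.INTER_CUBIC))
W=cloud(p,z,c)
np.set_printoptions(precision=4,suppress=True)
for n,(u0,u1,v0,v1) in dict(tray=(200,300,240,305),box=(325,420,200,285)).items():
    w=W[v0:v1,u0:u1]; 
    for lo,hi in ([(.002,.03),(.03,.06)] if n=='tray' else [(.01,.025),(.027,.04),(.039,.05),(.065,.09)]):
        m=(w[...,2]>lo)&(w[...,2]<hi); q=w[m]
        if len(q)<5: print(n,lo,len(q)); continue
        r=cv2.minAreaRect((q[:,:2]*1000).astype(np.float32)); print(n,lo,hi,len(q),'mean',q.mean(0),'rect',r)
print('table z',W[300:330,330:360,2].mean())
E
```

```text
tray 0.002 0.03 3283 mean [0.4871 0.1407 0.0072] rect ((488.4737854003906, 155.4227294921875), (122.57121276855469, 191.07754516601562), 1.243783712387085)
tray 0.03 0.06 183 mean [0.4932 0.2026 0.049 ] rect ((493.5032958984375, 203.9496612548828), (48.798648834228516, 11.997407913208008), 85.19410705566406)
box 0.01 0.025 86 mean [ 0.5371 -0.0465  0.0168] rect ((545.4454956054688, -68.62901306152344), (114.05167388916016, 134.43113708496094), 5.409918308258057)
box 0.027 0.04 2142 mean [ 0.5463 -0.0867  0.036 ] rect ((546.7809448242188, -81.26497650146484), (93.3011703491211, 127.38671112060547), 5.481283664703369)
box 0.039 0.05 1257 mean [ 0.5449 -0.0674  0.0429] rect ((544.3391723632812, -81.36688232421875), (85.2638931274414, 129.86355590820312), 9.001351356506348)
box 0.065 0.09 161 mean [ 0.5461 -0.0794  0.0763] rect ((546.3671875, -79.82330322265625), (39.71580123901367, 12.053582191467285), 5.534454345703125)
table z 0.010264057977105799
```

View pics/topcrop.png

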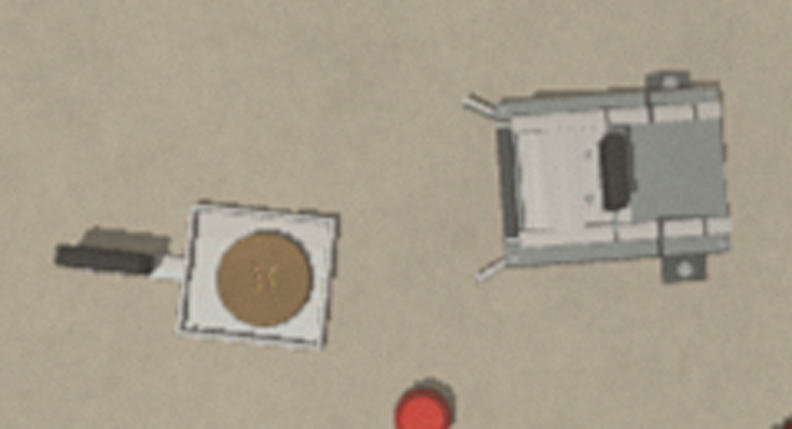

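```bash
cat >> h.py <<'E'
from scipy.spatial.transform import Rotation as Rn
def plan(st,target_xyz,jaw_dir):
    """shift in tool axes (cm) and twist (deg) to get TCP to target with jaw along +-jaw_dir"""
    R=Rn.from_quat(st['ee_rot']).as_matrix()
    sh=R.T@(np.asarray(target_xyz)-st['ee_pos'])*100
    j=R.T@np.array([jaw_dir[0],jaw_dir[1],0]); a=np.degrees(np.arctan2(j[2],j[1]))
    a=(a+90)%180-90
    return sh,a
E
python3 - <<'E'
import pickle,cv2,numpy as np
from h import *
from bench import ctrl
np.set_printoptions(precision=4,suppress=True)
d=pickle.load(open('d0.pkl','rb')); p,z,c=d['top']
W=cloud(p,z,c)
for b in [(340,360,300,310),(200,230,290,310),(250,260,180,200)]: print('table',W[b[2]:b[3],b[0]:b[1],2].mean())
# pan
w=W[240:305,244:300]; m=(w[...,2]>.003)&(w[...,2]<.03); m=cv2.morphologyEx(m.astype(np.uint8),cv2.MORPH_OPEN,np.ones((7,7)))>0
q=w[m]; print(cv2.minAreaRect((q[:,:2]*1000).astype(np.float32)), q[:,2].max())
C=[at_h(c,190+u/3.3,190+v/3.3,.014) for u,v in [(195,203),(337,215),(323,347),(180,332)]]
print(np.array(C),np.mean(C,0))
print('medal',W[268:278,265:275].reshape(-1,3).mean(0))
st=ctrl.state(); print(Rn.from_quat(st['ee_rot']).as_matrix())
jt=[.9965,-.0838]
print('to grip above',plan(st,[.4935,.2039,.30],jt))
E
```

```text
table 0.006213113983480542
table 0.004619655671259728
table 0.01668967895284572
((484.1329345703125, 121.68254089355469), (59.18488311767578, 86.6591796875), 1.2463794946670532) 0.021131971259054763
[[0.5266 0.1555 0.014 ]
 [0.5215 0.0736 0.014 ]
 [0.4457 0.0795 0.014 ]
 [0.4526 0.1614 0.014 ]] [0.4866 0.1175 0.014 ]
medal [0.4874 0.1144 0.0246]
[[-0.0004  0.3558 -0.9346]
 [ 0.0017 -0.9346 -0.3558]
 [-1.     -0.0018 -0.0002]]
to grip above (array([ 10.5047, -58.9519, -53.3689]), np.float64(-64.3504758652074))
```

Request:
step_arm(deltas="8 -59 -53.4 -64.4;8 -59 -53.4 -64.4;8 -59 -53.4 -64.4;8 -59 -53.4 -64.4;8 -59 -53.4 -64.4;8 -59 -53.4 -64.4;8 -59 -53.4 -64.4;8 -59 -53.4 -64.4;8 -59 -53.4 -64.4;8 -59 -53.4 -64.4;8 -59 -53.4 -64.4;8 -59 -53.4 -64.4;8 -59 -53.4 -64.4;8 -59 -53.4 -64.4;8 -59 -53.4 -64.4;8 -59 -53.4 -64.4;8 -59 -53.4 -64.4;8 -59 -53.4 -64.4;8 -59 -53.4 -64.4;8 -59 -53.4 -64.4", hand=1)

```text
time_s: 1.77
ee_pos: [0.4949, 0.2088, 0.3235]
ee_rot: [0.52, 0.481, -0.518, 0.48]
wrist_force: [0.6, 0.3, 0.7]
width: 0.0851
```

```bash
python3 - <<'E'
from h import *
from bench import ctrl
st=ctrl.state(); print(st['time_s'],st['ee_pos'],st['qpos'],st['joint_velocities'])
print(plan(st,[.4935,.2039,.185],[.9965,-.0838]))
E
```

```text
1.7667 [0.49493163 0.20881066 0.32352297] [ 0.2805809   0.33792661 -0.19027103  1.04137348  0.00212404  1.92908654] [ 0.08254257  0.0876947   0.10598568  0.06660009 -0.05838966  0.08448427]
(array([13.8510018 , -0.11018568,  0.53420253]), np.float64(0.35462621966907193))
```

Request:
step_arm(deltas="2 -0.1 0.5 0.3;3 -0.1 0.5 0.3;3 -0.1 0.5 0.3;3 -0.1 0.5 0.3;3 -0.1 0.5 0.3")

```text
time_s: 2.18
ee_pos: [0.4922, 0.1984, 0.2951]
ee_rot: [-0.522, -0.477, 0.522, -0.477]
wrist_force: [0.3, 0.7, 0.1]
width: 0.0855
```

```bash
python3 - <<'E'
from h import *
from bench import ctrl
import cv2,pickle
st=ctrl.state(); c=ctrl.camera_params('wrist'); p,z=ctrl.snapshot('wrist')
pickle.dump((st,p,z,c),open('w1.pkl','wb')); cv2.imwrite('pics/w1.png',p[:,:,::-1])
print(st['ee_pos'],plan(st,[.4935,.2039,.185],[.9965,-.0838]),c)
E
```

```text
[0.492235   0.19841805 0.29509753] (array([11.00966539,  0.07801071, -0.55889626]), np.float64(-0.31309042623618666)) {'fx': 371.64829954431775, 'fy': 371.64829954431775, 'cx': 325.30415834737937, 'cy': 238.1528100255903, 'R': array([[ 9.96152643e-01, -8.76327692e-02, -6.39646097e-04],
       [-8.44887091e-02, -9.62300089e-01,  2.58534710e-01],
       [-2.32716441e-02, -2.57485992e-01, -9.66001757e-01]]), 't': array([-0.47294386,  0.22653495,  0.33366251])}
```

View pics/w1.png

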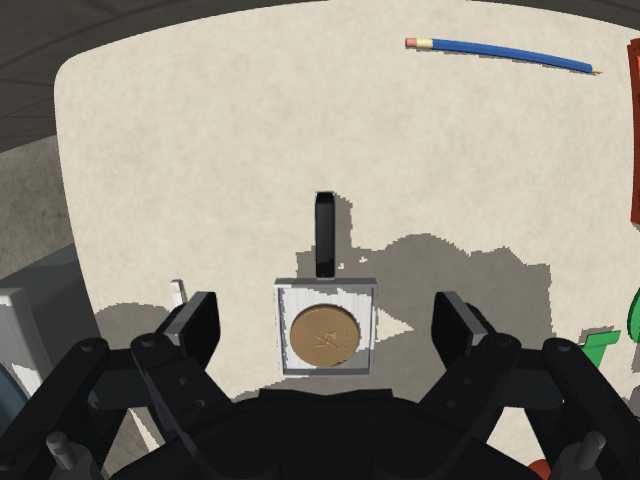

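The wrist view shows the grip fin at (325,192)–(325,277), vertical and in line with the jaws, with the medallion in the pan. I'll measure the fin here to compare with the top view.

```bash
cat >> h.py <<'E'
def wcloud(z,c):
    v,u=np.mgrid[0:480,0:640].astype(float)
    a=(u-c['cx'])/c['fx'];b=(v-c['cy'])/c['fy'];r=np.hypot(a,b)+1e-9
    s=np.tan(np.minimum(r,1.5))/r
    P=np.stack([a*s*z,b*s*z,z],-1); return (P-c['t'])@c['R']
E
python3 - <<'E'
from h import *
import pickle,cv2
st,p,z,c=pickle.load(open('w1.pkl','rb'))
W=wcloud(z.astype(float),c)
w=W[185:285,305:350].reshape(-1,3); q=w[(w[:,2]>.042)&(w[:,2]<.06)]
print(len(q),np.median(q[:,2]),cv2.minAreaRect((q[:,:2]*1000).astype(np.float32)))
w=W[270:385,260:385].reshape(-1,3); q=w[(w[:,2]>.011)&(w[:,2]<.018)]
print(len(q),np.median(q[:,2]),cv2.minAreaRect((q[:,:2]*1000).astype(np.float32)))
print('table',np.median(W[100:150,200:260,2]))
E
```

```text
1479 0.047958044962777585 ((492.254150390625, 203.337158203125), (47.7896614074707, 11.505284309387207), 85.20862579345703)
4787 0.01254897339339347 ((485.4775390625, 119.94032287597656), (85.31022644042969, 76.49172973632812), 85.2620620727539)
table -0.0008312347850261253
```

Request:
step_arm(deltas="2 0 0 0;4 0 0 0;6 0 0 0;6 0 0 0;6 0 0 0;6 0 0 0")

```text
time_s: 2.73
ee_pos: [0.493, 0.199, 0.2361]
ee_rot: [0.522, 0.477, -0.521, 0.478]
wrist_force: [1.7, -0.7, 0.5]
width: 0.0855
```

```bash
python3 - <<'E'
from h import *
from bench import ctrl
st=ctrl.state(); print(st['ee_pos'],plan(st,[.4928,.2037,.184],[.9965,-.0838]),st['joint_velocities'])
E
```

```text
[0.49295318 0.19902253 0.23609653] (array([ 5.20979673, -0.06568739, -0.46174713]), np.float64(-0.275274905360817)) [ 0.00438677 -0.00644857  0.01321656 -0.00370556 -0.00084107  0.00128251]
```

Request:
step_arm(deltas="2 0 -0.4 -0.3;4 0 -0.4 -0.3;5.2 0 -0.4 -0.3;5.2 0 -0.4 -0.3;5.2 0 -0.4 -0.3;5.2 0 -0.4 -0.3")

```text
time_s: 3.23
ee_pos: [0.4937, 0.2033, 0.1844]
ee_rot: [0.521, 0.478, -0.519, 0.479]
wrist_force: [0.4, 0.7, -0.1]
width: 0.0853
```

Request:
step_arm(deltas="0 0 0 0;0 0 0 0;0 0 0 0;0 0 0 0;0 0 0 0;0 0 0 0;0 0 0 0;0 0 0 0;0 0 0 0;0 0 0 0", hand=-1, newtons=40)

```text
time_s: 4.07
ee_pos: [0.4927, 0.2031, 0.1828]
ee_rot: [0.52, 0.479, -0.52, 0.479]
wrist_force: [-0.8, 0.6, 2.5]
width: 0.0115
```

```bash
python3 - <<'E'
from h import *
from bench import ctrl
import cv2,pickle
st=ctrl.state(); print(st); p,z=ctrl.snapshot('top');pickle.dump((p,z,ctrl.camera_params('top')),open('t1.pkl','wb'))
c=ctrl.camera_params('wrist'); p,z=ctrl.snapshot('wrist')
cv2.imwrite('pics/w2.png',p[:,:,::-1])
E
```

```text
{'time_s': 4.0667, 'qpos': array([ 2.71994936e-01,  4.69654837e-01, -3.97455012e-01,  7.03582054e-01,
        3.94422941e-05,  1.92582247e+00]), 'joint_velocities': array([ 1.45671280e-03, -6.46814857e-04,  2.76044254e-04, -8.80412656e-05,
        8.29008166e-05, -1.52415146e-03]), 'effort': array([ -0.1946974 , -43.41884136,  20.79328716,  -0.38681743,
        -0.12009366,  -0.08310452]), 'ee_pos': array([0.49265989, 0.20312787, 0.18282967]), 'ee_rot': array([ 0.52036024,  0.47881297, -0.52028179,  0.4788217 ]), 'wrist_force': array([-0.79079065,  0.61263526,  2.4813792 ]), 'moment': array([ 0.05159802,  0.12443106, -0.16522629]), 'width': 0.01147634913906885}
```

View pics/w2.png

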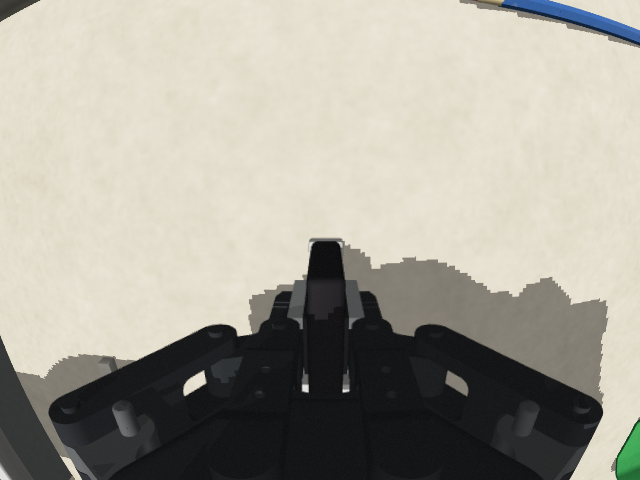

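```bash
python3 - <<'E'
from h import *
from bench import ctrl
st=ctrl.state(); R=Rn.from_quat(st['ee_rot']).as_matrix(); print(R, np.degrees(np.arctan2(R[1,1],R[0,1])))
print(plan(st,[.5243,.1450,.1828],[.9954,.0955]))
E
```

```text
[[ 1.52435891e-04  9.96554260e-01 -8.29432515e-02]
 [ 5.81040648e-05 -8.29432611e-02 -9.96554269e-01]
 [-9.99999987e-01  1.47091298e-04 -7.05473832e-05]] -4.7577647662557565
(array([3.07028809e-03, 3.63063459e+00, 5.52820043e+00]), np.float64(-10.238023860263453))
```

Request:
step_arm(deltas="0 0.1 0.15 -0.3;0 0.3 0.45 -0.9;0 0.6 0.9 -1.7;0 0.9 1.35 -2.6;0 1.2 1.8 -3.4;0 1.5 2.25 -4.3;0 1.8 2.7 -5.1;0 2.1 3.2 -6;0 2.4 3.65 -6.8;0 2.7 4.1 -7.7;0 3 4.6 -8.5;0 3.25 4.95 -9.2;0 3.45 5.25 -9.8;0 3.6 5.45 -10.1;0 3.63 5.53 -10.2;0 3.63 5.53 -10.2;0 3.63 5.53 -10.2;0 3.63 5.53 -10.2")

```text
time_s: 5.67
ee_pos: [0.5245, 0.1448, 0.1828]
ee_rot: [0.476, 0.523, -0.476, 0.523]
wrist_force: [-1.3, 1.4, 5.5]
width: 0.0115
```

```bash
cat > look.py <<'E'
import sys
from h import *
from bench import ctrl
import cv2,pickle
np.set_printoptions(precision=4,suppress=True)
n=sys.argv[1]
st=ctrl.state(); R=Rn.from_quat(st['ee_rot']).as_matrix()
print(st['time_s'],st['ee_pos'],np.degrees(np.arctan2(R[1,1],R[0,1])),st['wrist_force'],st['width'])
p,z=ctrl.snapshot('top'); c=ctrl.camera_params('top'); pickle.dump((p,z,c),open(f't_{n}.pkl','wb'))
cv2.imwrite(f'pics/t_{n}.png',cv2.resize(p[190:320,230:430,::-1],None,fx=4,fy=4,interpolation=cv2.INTER_CUBIC))
E
python3 look.py a
```

```text
5.6667 [0.5245 0.1448 0.1828] 5.443685018599496 [-1.2781  1.3511  5.5008] 0.01150096424560555
```

View pics/t_a.png

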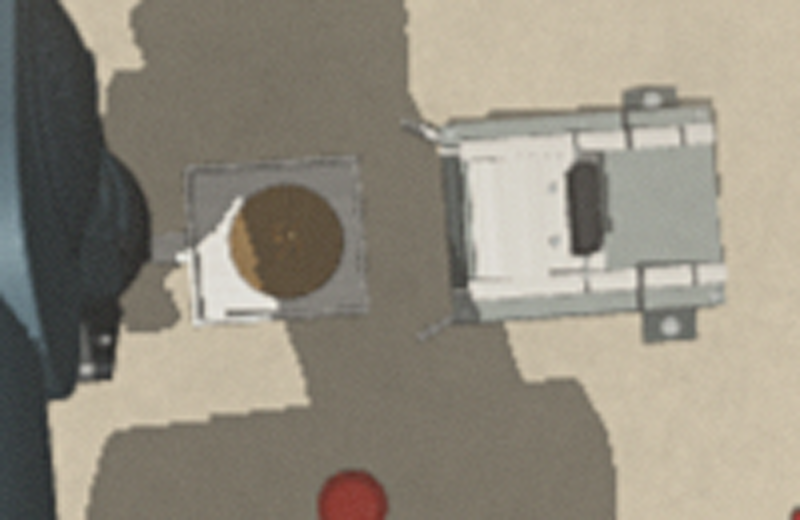

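The tray sits squarely in front of the mouth. Its pan corners are at (188,168), (357,158), (363,308) and (193,323), and the cheek tips at (405,124) and (420,337). I'll check the lateral alignment numerically.

```bash
python3 - <<'E'
from h import *
import pickle,cv2
np.set_printoptions(precision=1,suppress=True)
p,z,c=pickle.load(open('t_a.pkl','rb'))
a=np.radians(5.48); bx=np.array([np.sin(a),-np.cos(a)]); by=np.array([np.cos(a),np.sin(a)]); o=np.array([.5445,-.0599])
def B(u,v,h):
    X=at_h(c,230+(u+.5)/4-.5,190+(v+.5)/4-.5,h)[:2]-o; return np.array([X@bx,X@by])*1000
for n,u,v,h in [('rl',188,168,.014),('fl',357,158,.014),('fr',363,308,.014),('rr',193,323,.014),('ckL',405,124,.018),('ckR',420,337,.018),('roofL mouth',445,122,.034),('roofR mouth',455,322,.034),('backL',712,100,.034),('backR',725,302,.034),('fintop',570,165,.076),('finbot',575,255,.076)]:
    print(n,B(u,v,h))
W=cloud(p,z,c); X=(W[...,:2]-o)
for nm,(u0,u1,v0,v1),lo,hi in [('pan',(270,325,222,280),.006,.03),('roof',(335,420,205,285),.027,.04),('fin',(335,420,205,285),.065,.09)]:
    w=W[v0:v1,u0:u1].reshape(-1,3); q=w[(w[:,2]>lo)&(w[:,2]<hi)]
    if nm=='pan': print(np.median(q[:,2]))
    r=cv2.minAreaRect((q[:,:2]*1000).astype(np.float32)); x=np.array(r[0])/1000-o; print(nm,r,x@bx*1000,x@by*1000)
E
```

```text
rl [-161.5   36.9]
fl [-80.8  35.7]
fr [-83.1 -35.9]
rr [-164.  -37.]
ckL [-56.7  49.9]
ckR [-57.3 -51.8]
roofL mouth [-38.3  47.3]
roofR mouth [-40.8 -46.5]
backL [87.9 48.5]
backR [ 85.5 -46.6]
fintop [14.6 18.3]
finbot [ 13.5 -22.2]
0.013724769530526877
pan ((524.6145629882812, 67.87408447265625), (92.58395385742188, 96.70410919189453), 5.334630489349365) -129.089130244343 -7.592346194133509
roof ((546.7501220703125, -81.4585189819336), (93.32583618164062, 127.54463195800781), 5.303518772125244) 21.674870607003186 0.18103644762263058
fin ((546.3541870117188, -79.87113189697266), (39.83550262451172, 12.338764190673828), 5.382012844085693) 20.056927404975625 -0.06149627828704049
```

Request:
step_arm(deltas="0 0 0.1 0;0 0 0.4 0;0 0 0.8 0;0 0 1.2 0;0 0 1.6 0;0 0 2 0;0 0 2.4 0;0 0 2.8 0;0 0 3.2 0;0 0 3.6 0;0 0 4 0;0 0 4.4 0;0 0 4.8 0;0 0 5.1 0;0 0 5.4 0;0 0 5.6 0;0 0 5.6 0")

```text
time_s: 7.13
ee_pos: [0.5297, 0.0885, 0.1828]
ee_rot: [0.476, 0.523, -0.476, 0.523]
wrist_force: [0.6, 3.4, 5.4]
width: 0.011
```

```bash
python3 look.py b
```

```text
7.1333 [0.5297 0.0885 0.1828] 5.4062293081088315 [0.6181 3.4297 5.39  ] 0.011044104618118819
```

View pics/t_b.png

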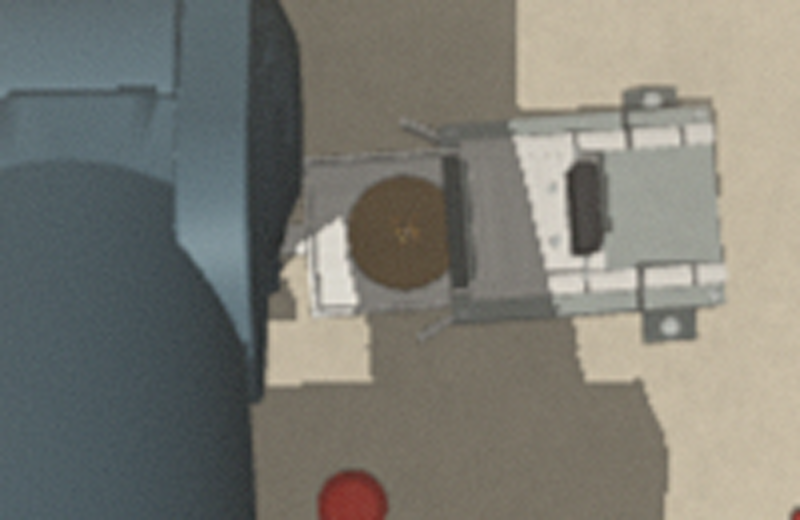

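The tray front is just inside the mouth, centred between the cheeks, with 3.4 N of drag. I'll continue.

Request:
step_arm(deltas="0 0 0.1 0;0 0 0.4 0;0 0 0.8 0;0 0 1.2 0;0 0 1.6 0;0 0 2 0;0 0 2.4 0;0 0 2.8 0;0 0 3.2 0;0 0 3.6 0;0 0 4 0;0 0 4.4 0;0 0 4.8 0;0 0 5.1 0;0 0 5.4 0;0 0 5.6 0;0 0 5.8 0;0 0 5.9 0;0 0 5.9 0")

```text
time_s: 8.77
ee_pos: [0.5351, 0.03, 0.1828]
ee_rot: [0.476, 0.523, -0.476, 0.523]
wrist_force: [-0.5, 4.6, 5.5]
width: 0.0118
```

Request:
step_arm(deltas="0 0 0.1 0;0 0 0.2 0;0 0 0.3 0;0 0 0.4 0;0 0 0.4 0")

```text
time_s: 9.18
ee_pos: [0.5354, 0.0262, 0.1828]
ee_rot: [0.476, 0.523, -0.476, 0.523]
wrist_force: [0.6, 4.1, 6.1]
width: 0.0117
```

Request:
step_arm(deltas="0 0 0.05 0;0 0 0.1 0;0 0 0.1 0")

```text
time_s: 9.43
ee_pos: [0.5355, 0.0253, 0.1828]
ee_rot: [0.476, 0.523, -0.476, 0.523]
wrist_force: [-0.5, 5.1, 6.1]
width: 0.0113
```

Request:
step_arm(deltas="0 0 0.05 0;0 0 0.1 0;0 0 0.1 0")

```text
time_s: 9.68
ee_pos: [0.5356, 0.0243, 0.1828]
ee_rot: [0.476, 0.523, -0.476, 0.523]
wrist_force: [-0.2, 5.3, 6.5]
width: 0.0113
```

Request:
step_arm(deltas="0 0 0.05 0;0 0 0.1 0;0 0 0.1 0")

```text
time_s: 9.93
ee_pos: [0.5357, 0.0233, 0.1828]
ee_rot: [0.476, 0.523, -0.476, 0.523]
wrist_force: [-0.7, 5.2, 5.3]
width: 0.0116
```

```bash
python3 look.py c
```

```text
9.9333 [0.5357 0.0233 0.1828] 5.4403550336706585 [-0.6588  5.2364  5.3484] 0.01159010816878313
```

Request:
step_arm(deltas="0 0 0.05 0;0 0 0.1 0;0 0 0.1 0")

```text
time_s: 10.23
ee_pos: [0.5358, 0.0223, 0.1828]
ee_rot: [0.476, 0.523, -0.476, 0.523]
wrist_force: [-1.1, 5.0, 7.0]
width: 0.0113
```

Request:
step_arm(deltas="0 0 0.05 0;0 0 0.1 0;0 0 0.1 0")

```text
time_s: 10.48
ee_pos: [0.5358, 0.0219, 0.1828]
ee_rot: [0.476, 0.524, -0.475, 0.523]
wrist_force: [-0.3, 8.4, 6.4]
width: 0.0116
```

Request:
step_arm(deltas="0 0 0.05 0;0 0 0.1 0;0 0 0.1 0")

```text
time_s: 10.73
ee_pos: [0.5358, 0.0216, 0.1828]
ee_rot: [0.477, 0.525, -0.474, 0.522]
wrist_force: [-1.2, 12.3, 6.6]
width: 0.0113
```

The force is rising and forward motion has stopped, so this looks like the stop wall, within 2 mm of the predicted place. I'll press slightly more, then look.

Request:
step_arm(deltas="0 0 0.1 0;0 0 0.2 0;0 0 0.2 0")

```text
time_s: 10.98
ee_pos: [0.5358, 0.0208, 0.1828]
ee_rot: [0.477, 0.526, -0.473, 0.521]
wrist_force: [-1.0, 17.2, 8.0]
width: 0.0116
```

```bash
python3 look.py d; python3 - <<'E'
from bench import ctrl
import cv2
p,z=ctrl.snapshot('scene'); cv2.imwrite('pics/s_d.png',cv2.resize(p[180:310,290:440,::-1],None,fx=4,fy=4,interpolation=cv2.INTER_CUBIC))
E
```

```text
10.9833 [0.5358 0.0208 0.1828] 5.563826371710983 [-0.977  17.158   8.0478] 0.01156257573540463
```

View pics/t_d.png

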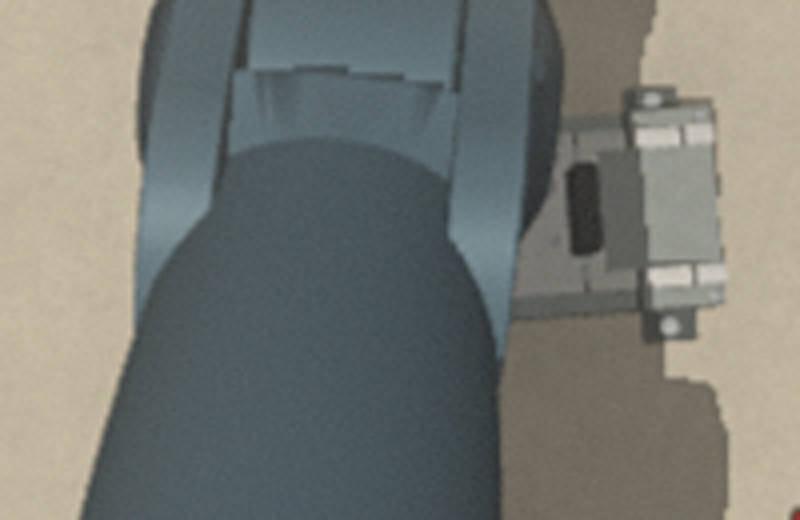

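View pics/s_d.png

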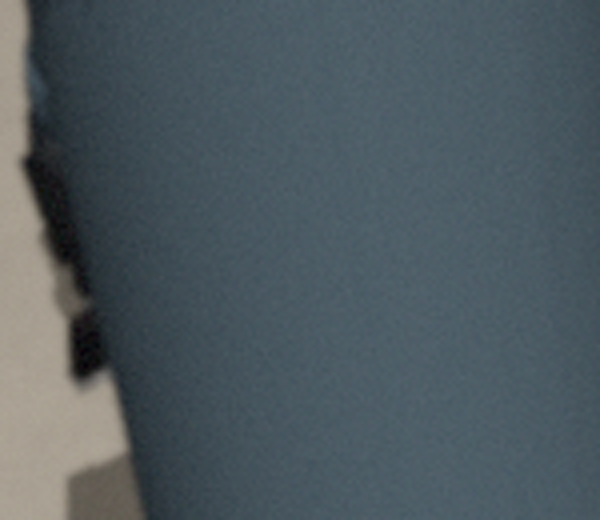

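Request:
step_arm(deltas="0 0 0 0;0 0 0 0;0 0 0 0;0 0 0 0;0 0 0 0;0 0 0 0;0 0 0 0;0 0 0 0", hand=1)

```text
time_s: 11.75
ee_pos: [0.5363, 0.0184, 0.1826]
ee_rot: [0.476, 0.523, -0.476, 0.523]
wrist_force: [-0.9, -0.5, 0.9]
width: 0.0852
```

Request:
step_arm(deltas="-2 0 0 0;-4 0 0 0;-7 0 0 0;-10 0 0 0;-10 0 -3 0;-10 0 -6 0;-10 0 -9 0;-10 0 -12 0;-10 0 -12 0;-10 0 -12 0;-10 0 -12 0")

```text
time_s: 12.67
ee_pos: [0.5249, 0.1378, 0.2826]
ee_rot: [0.475, 0.523, -0.476, 0.523]
wrist_force: [-0.7, 0.3, 0.6]
width: 0.0853
```

```bash
python3 look.py e; python3 - <<'E'
from bench import ctrl
import cv2,pickle
c=ctrl.camera_params('wrist');p,z=ctrl.snapshot('wrist'); pickle.dump((p,z,c),open('w_e.pkl','wb')); cv2.imwrite('pics/w_e.png',p[:,:,::-1])
E
```

```text
12.6667 [0.5249 0.1378 0.2826] 5.462587832926326 [-0.7179  0.3267  0.5857] 0.08534333543235757
```

View pics/t_e.png

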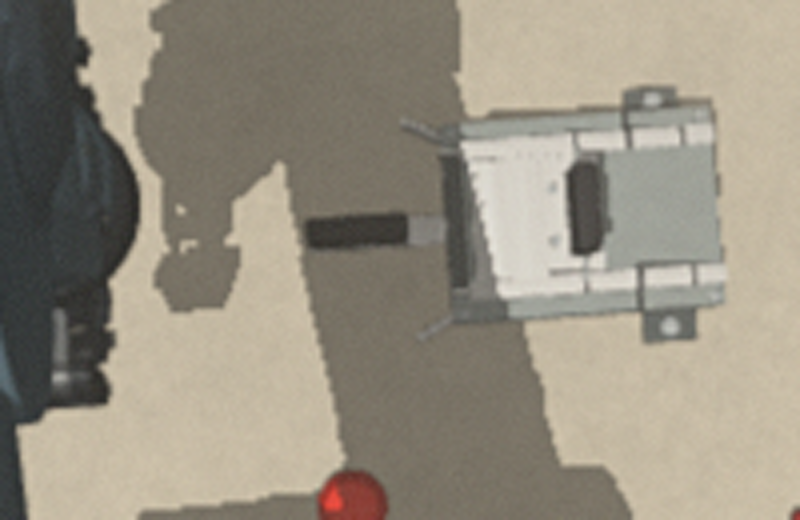

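View pics/w_e.png

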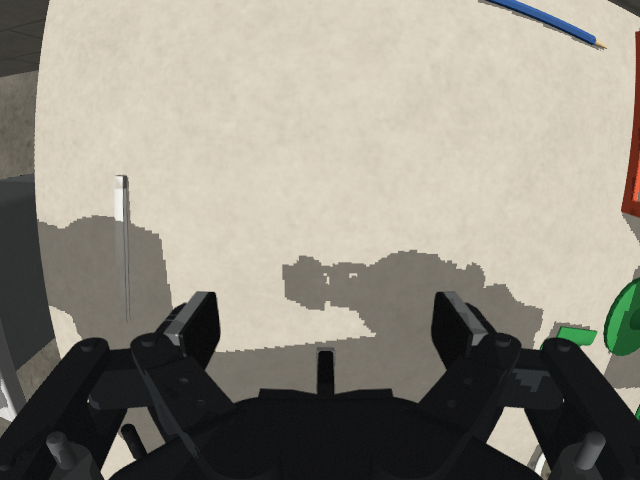

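The tray is in the box. Its grip fin shows at (308–408, 230) in the top crop, centred on the mouth. I'll measure how far in it is.

```bash
python3 - <<'E'
from h import *
import pickle,cv2
from bench import ctrl
p,z,c=pickle.load(open('t_e.pkl','rb'))
W=cloud(p,z,c); o=np.array([.5445,-.0599]); a=np.radians(5.45); bx=np.array([np.sin(a),-np.cos(a)]); by=np.array([np.cos(a),np.sin(a)])
for nm,(u0,u1,v0,v1),lo,hi in [('grip',(300,345,235,260),.04,.056),('roof',(335,420,205,285),.027,.04),('fin',(335,420,205,285),.065,.09)]:
    w=W[v0:v1,u0:u1].reshape(-1,3); q=w[(w[:,2]>lo)&(w[:,2]<hi)]
    r=cv2.minAreaRect((q[:,:2]*1000).astype(np.float32)); x=np.array(r[0])/1000-o; print(nm,r,np.median(q[:,2]),x@bx*1000,x@by*1000)
st=ctrl.state()
f=o+.020*bx; print(f, plan(st,[f[0],f[1],.30],bx), st['qpos'])
E
```

```text
grip ((536.113037109375, 11.249969482421875), (44.65904998779297, 70.29862213134766), 1.1236069202423096) 0.04856617857601685 -71.62490239135221 -1.5914337270381693
roof ((546.4365234375, -81.2235107421875), (93.34494018554688, 127.09664154052734), 5.338675022125244) 0.035940202651651 21.41104229066373 -0.09747524599609997
fin ((546.1988525390625, -79.89740753173828), (39.53219223022461, 12.284128189086914), 5.920286655426025) 0.0765789719880331 20.068360496771085 -0.20812234752639563
[ 0.54639954 -0.07980959] (array([-1.72940279,  0.09525372, 21.79481545]), np.float64(89.9211878931203)) [ 1.38592549e-01  3.79992975e-01 -2.41069374e-01  9.49930820e-01
 -4.77894875e-04  1.61564397e+00]
```

```bash
python3 - <<'E'
from h import *
import pickle,cv2
p,z,c=pickle.load(open('t_e.pkl','rb'))
W=cloud(p,z,c); o=np.array([.5445,-.0599]); a=np.radians(5.45); bx=np.array([np.sin(a),-np.cos(a)]); by=np.array([np.cos(a),np.sin(a)])
w=W[235:258,300:335].reshape(-1,3); q=w[(w[:,2]>.044)&(w[:,2]<.056)]
r=cv2.minAreaRect((q[:,:2]*1000).astype(np.float32)); x=np.array(r[0])/1000-o; print(r,x@bx*1000,x@by*1000)
for u in (308,408):
  X=at_h(c,230+(u+.5)/4-.5,190+(231.5)/4-.5,.049)[:2]-o; print(X@bx,X@by)
E
```

```text
((536.7254028320312, 23.353063583374023), (12.097197532653809, 46.71578598022461), 5.079129219055176) -83.61512327623412 0.16768017675796512
-0.10553809436188963 -0.0004194858075726146
-0.05968536068956641 -0.003800200076400441
```

Grip at −83.6 mm against −84 expected, 0.2 mm off the middle line, so the tray is home. Next is the shutter fin.

Request:
step_arm(deltas="-1.7 0.1 3 -7;-1.7 0.1 6 -14;-1.7 0.1 9 -21;-1.7 0.1 12 -28;-1.7 0.1 15 -35;-1.7 0.1 18 -42;-1.7 0.1 20 -49;-1.7 0.1 21.8 -56;-1.7 0.1 21.8 -63;-1.7 0.1 21.8 -70;-1.7 0.1 21.8 -77;-1.7 0.1 21.8 -84;-1.7 0.1 21.8 -90.1;-1.7 0.1 21.8 -90.1;-1.7 0.1 21.8 -90.1;-1.7 0.1 21.8 -90.1;-1.7 0.1 21.8 -90.1;-1.7 0.1 21.8 -90.1")

```text
time_s: 14.27
ee_pos: [0.5466, -0.0791, 0.2997]
ee_rot: [-0.034, 0.706, 0.034, 0.706]
wrist_force: [-0.7, -0.2, -0.6]
width: 0.0853
```

```bash
python3 - <<'E'
from h import *
from bench import ctrl
import cv2,pickle
st=ctrl.state(); c=ctrl.camera_params('wrist');p,z=ctrl.snapshot('wrist'); pickle.dump((p,z,c),open('w_f.pkl','wb')); cv2.imwrite('pics/w_f.png',p[:,:,::-1])
W=wcloud(z.astype(float),c)
w=W.reshape(-1,3); q=w[(w[:,2]>.07)&(w[:,2]<.085)&(abs(w[:,0]-.546)<.03)&(abs(w[:,1]+.08)<.03)]
r=cv2.minAreaRect((q[:,:2]*1000).astype(np.float32)) if len(q) else None
print(len(q),np.median(q[:,2]),r)
a=np.radians(5.45); bx=[np.sin(a),-np.cos(a)]
print(st['time_s'],st['ee_pos'],st['qpos'],plan(st,[.5464,-.0798,.217],bx))
E
```

```text
1522 0.07488666734550303 ((544.9962158203125, -80.92394256591797), (39.9516716003418, 12.019209861755371), 5.082526683807373)
14.2667 [ 0.54656668 -0.07910578  0.29967281] [-2.58571653e-01  3.84117722e-01 -1.87158181e-01  9.99514583e-01
 -1.37891181e-04 -3.54109896e-01] (array([ 8.26729115, -0.06642928, -0.02286405]), np.float64(0.023937964322499283))
```

View pics/w_f.png

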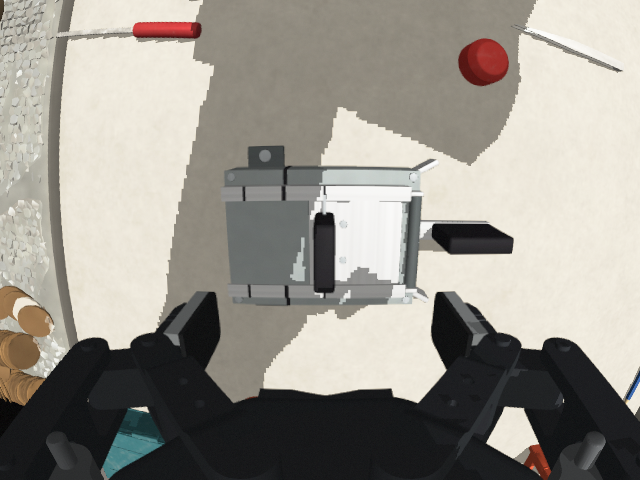

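Fin at (324,252), upright between the jaws. The two cameras agree to about 1.5 mm, so I'll aim between them.

Request:
step_arm(deltas="2 -0.14 -0.1 0;4 -0.14 -0.1 0;6 -0.14 -0.1 0;7.5 -0.14 -0.1 0;8.2 -0.14 -0.1 0;8.2 -0.14 -0.1 0;8.2 -0.14 -0.1 0;8.2 -0.14 -0.1 0")

```text
time_s: 14.98
ee_pos: [0.5464, -0.0806, 0.2188]
ee_rot: [-0.034, 0.706, 0.034, 0.707]
wrist_force: [0.0, -0.2, 0.4]
width: 0.0856
```

Request:
step_arm(deltas="0 0 0 0;0 0 0 0;0 0 0 0;0 0 0 0;0 0 0 0;0 0 0 0;0 0 0 0;0 0 0 0;0 0 0 0;0 0 0 0", hand=-1, newtons=70)

```text
time_s: 15.82
ee_pos: [0.5457, -0.0802, 0.2179]
ee_rot: [-0.034, 0.706, 0.034, 0.706]
wrist_force: [-1.4, 2.4, 4.5]
width: 0.0111
```

```bash
python3 look.py g; python3 - <<'E'
from bench import ctrl
import cv2,pickle
c=ctrl.camera_params('wrist');p,z=ctrl.snapshot('wrist'); pickle.dump((p,z,c),open('w_g.pkl','wb')); cv2.imwrite('pics/w_g.png',p[:,:,::-1])
E
```

```text
15.8167 [ 0.5457 -0.0802  0.2179] 95.5510026261254 [-1.4482  2.4349  4.4952] 0.01105406067358763
```

View pics/w_g.png

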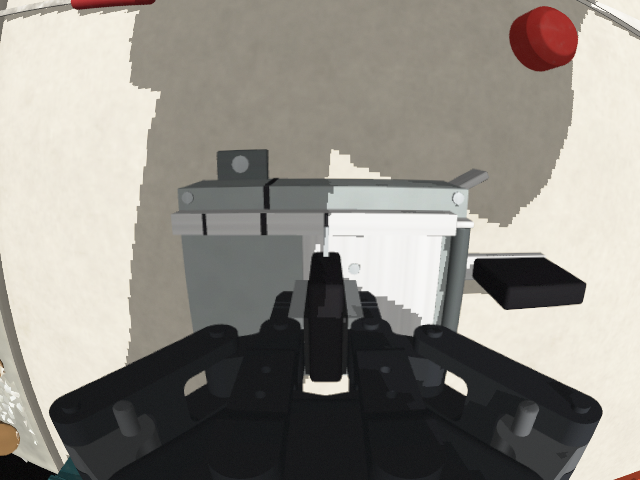

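Fin held (11 mm opening), the arm is just clear of the near pointer, and the lines on the rail are visible. Next I draw it 25 mm.

Request:
step_arm(deltas="0 -0.2 0 0;0 -0.5 0 0;0 -0.8 0 0;0 -1.1 0 0;0 -1.4 0 0;0 -1.7 0 0;0 -2 0 0;0 -2.3 0 0;0 -2.5 0 0;0 -2.5 0 0;0 -2.5 0 0;0 -2.5 0 0;0 -2.5 0 0")

```text
time_s: 17.0
ee_pos: [0.548, -0.1041, 0.2179]
ee_rot: [-0.033, 0.706, 0.036, 0.706]
wrist_force: [-2.3, 7.7, 6.9]
width: 0.0109
```

```bash
python3 look.py h; python3 - <<'E'
from bench import ctrl
import cv2,pickle
c=ctrl.camera_params('wrist');p,z=ctrl.snapshot('wrist'); pickle.dump((p,z,c),open('w_h.pkl','wb')); cv2.imwrite('pics/w_h.png',cv2.resize(p[160:400,160:500,::-1],None,fx=2.3,fy=2.3,interpolation=cv2.INTER_CUBIC))
p=pickle.load(open('w_g.pkl','rb'))[0]; cv2.imwrite('pics/w_g2.png',cv2.resize(p[160:400,160:500,::-1],None,fx=2.3,fy=2.3,interpolation=cv2.INTER_CUBIC))
E
```

```text
17.0 [ 0.548  -0.1041  0.2179] 95.59223453081908 [-2.3229  7.6556  6.919 ] 0.010890402969349374
```

View pics/w_h.png

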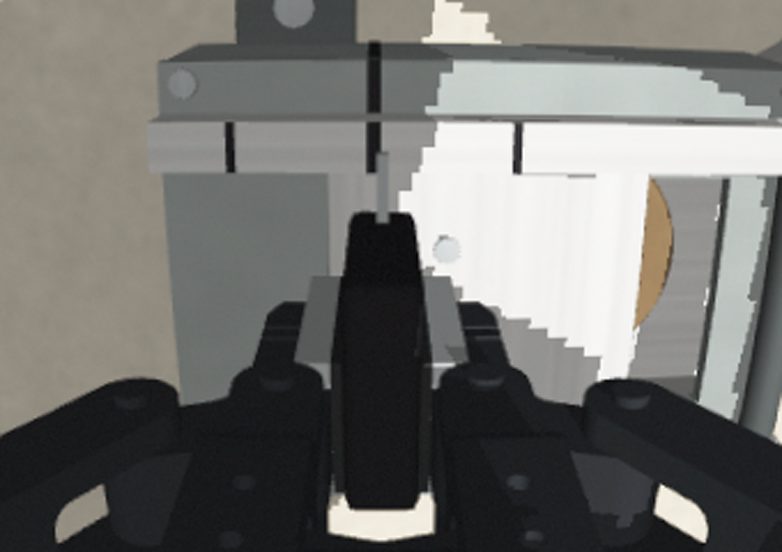

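View pics/w_g2.png

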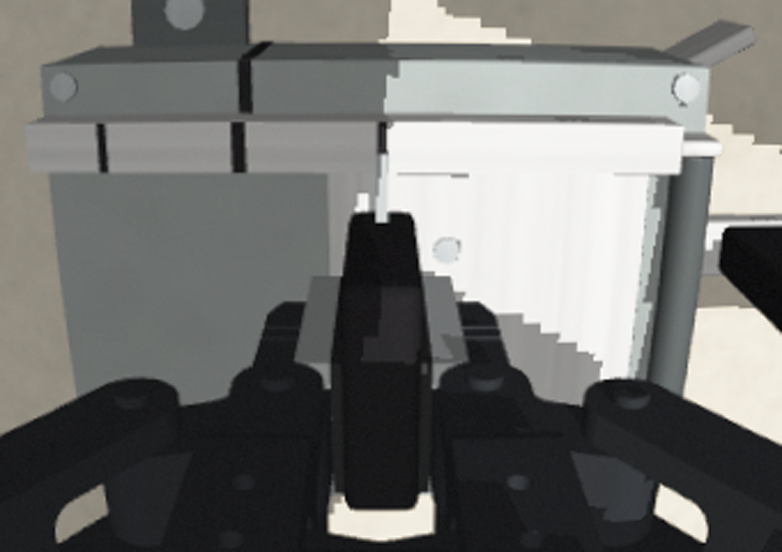

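View pics/t_h.png

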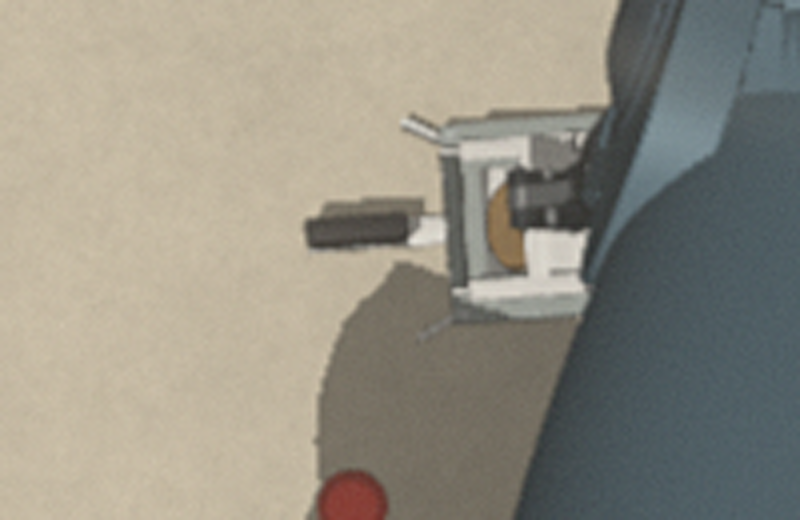

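The pointer (382) is about 8 px short of the half line (374) at 5.8 px/mm, roughly 1.2–1.4 mm. The wrist pose agrees, having moved 24 mm.

Request:
step_arm(deltas="0 -0.06 0 0;0 -0.12 0 0;0 -0.12 0 0;0 -0.12 0 0;0 -0.12 0 0;0 -0.12 0 0")

```text
time_s: 17.6
ee_pos: [0.548, -0.1052, 0.2179]
ee_rot: [-0.033, 0.706, 0.036, 0.706]
wrist_force: [-1.0, 7.6, 7.7]
width: 0.0111
```

```bash
python3 look.py i; python3 - <<'E'
from bench import ctrl
import cv2,pickle
c=ctrl.camera_params('wrist');p,z=ctrl.snapshot('wrist'); pickle.dump((p,z,c),open('w_i.pkl','wb')); cv2.imwrite('pics/w_i.png',cv2.resize(p[170:270,210:400,::-1],None,fx=4.2,fy=4.2,interpolation=cv2.INTER_CUBIC))
E
```

```text
17.6 [ 0.548  -0.1052  0.2179] 95.60467583172064 [-1.049   7.5608  7.6918] 0.011114118595502815
```

View pics/w_i.png

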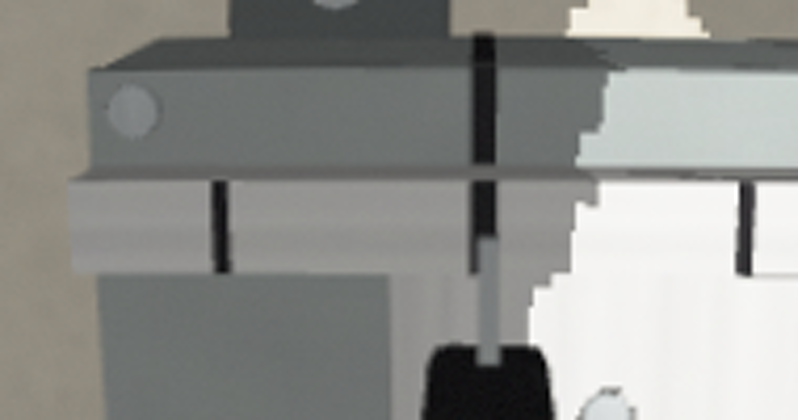

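The pointer (487) now lies on the half line (about 483), 0.4 mm short at 10.4 px/mm. One last nudge.

Request:
step_arm(deltas="0 -0.04 0 0;0 -0.04 0 0;0 -0.04 0 0;0 -0.04 0 0;0 -0.04 0 0;0 -0.04 0 0;0 -0.04 0 0;0 -0.04 0 0;0 -0.04 0 0;0 -0.04 0 0;0 -0.04 0 0;0 -0.04 0 0")

```text
time_s: 18.7
ee_pos: [0.5481, -0.1055, 0.2179]
ee_rot: [-0.033, 0.706, 0.036, 0.706]
wrist_force: [-1.3, 7.5, 7.2]
width: 0.011
```

```bash
python3 look.py j; python3 - <<'E'
from bench import ctrl
from h import *
import cv2,pickle
c=ctrl.camera_params('wrist');p,z=ctrl.snapshot('wrist'); cv2.imwrite('pics/w_j.png',cv2.resize(p[170:270,210:400,::-1],None,fx=4.2,fy=4.2,interpolation=cv2.INTER_CUBIC))
cv2.imwrite('pics/w_jf.png',p[:,:,::-1])
p,z,c=pickle.load(open('t_j.pkl','rb')); W=cloud(p,z,c); o=np.array([.5445,-.0599]); a=np.radians(5.45); bx=np.array([np.sin(a),-np.cos(a)])
w=W[235:258,300:335].reshape(-1,3); q=w[(w[:,2]>.044)&(w[:,2]<.056)]
r=cv2.minAreaRect((q[:,:2]*1000).astype(np.float32)); print(r,(np.array(r[0])/1000-o)@bx*1000)
cv2.imwrite('pics/t_jf.png',p[:,:,::-1])
E
```

```text
18.7 [ 0.5481 -0.1055  0.2179] 95.60841680566762 [-1.2915  7.5127  7.1841] 0.010969011086942622
((536.7711791992188, 23.389209747314453), (12.354547500610352, 46.810733795166016), 5.52394962310791) -83.64675833482518
```

View pics/w_j.png

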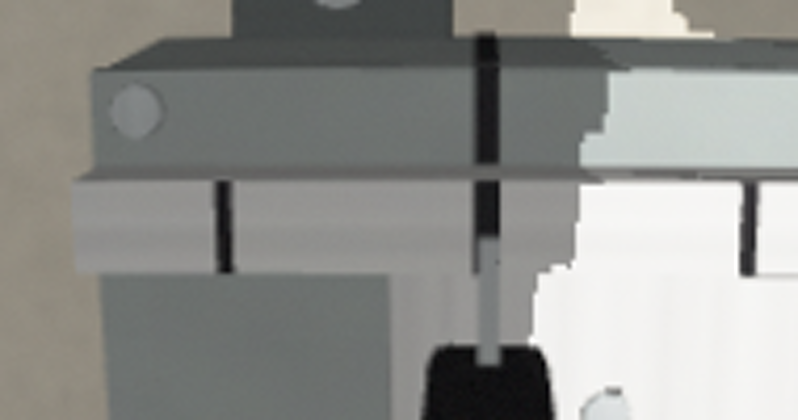

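View pics/t_jf.png

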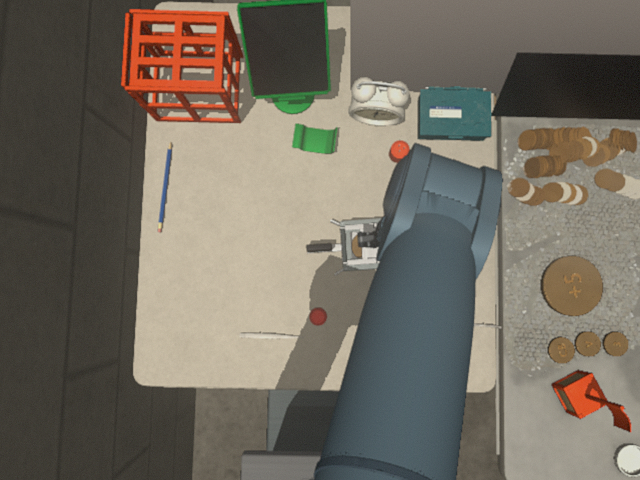

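The pointer (487) is centred on the half line (about 486). The tray is still home at −83.6 mm and nothing else has moved. Handing in.

```bash
python3 -c "
from bench import ctrl
print(ctrl.close_job())"
```

```text
the job is handed in; nothing more can be done
None
```

I slid the tray flat into the box until it met the stop wall, with the shutter still shut, and let go of it. I then took the shutter fin, drew it to the half-way line, and handed the job in at about 19 s while still holding it there with a 70 N grip.

**Last checks**
- **Tray:** the push at the stop rose from about 5 N of drag to 17 N with almost no further travel. The top camera puts the tray grip 83.6 mm before the seat point (84 mm expected). It measured the same before and after the shutter move.
- **Shutter:** the wrist travelled 25.4 mm. In the wrist picture the fin's pointer lies on the long line to within about 0.2 mm. The force along the draw was 7.5 N against the 8 N expected from the spring, with no slipping seen.
- **Medallion:** it was visible in its tray through the half-open window.
- **Other things on the table:** those visible in the last top picture had not moved. The arm hid the pen and most of the file from it. The arm passed over that corner only with the tool well above the table.

**Disagreements**
- The two cameras differed by about 1.5 mm, within what the calibration allows.
- The tray met the stop about 1.5 mm beyond where I had worked it out.

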